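# Bite check on the articulator

## Task

Check the bite on the articulator that carries both plaster casts: with closed fingertips, gently press its round brass thumb plate down until the upper arm is fully shut and the teeth meet, keep it shut for a good second, then let it spring fully open again and withdraw. Grasp and lift nothing, do not shove the articulator about, and leave the other two articulators (one cast, and none) and everything else on the bench alone.

Things in the scene. Friction and masses are not known exactly. Their poses are not given: they have to be found in the camera images.
- frame_a: The articulator to check: black hinged jaw frame, loose, about 1 kg, carrying TWO white plaster casts (on the base and under the upper arm). Base 150 (x) x 86 mm, two rear posts with brass hinge caps. Origin: centre of its underside, on the bench. x points to its front (pin and thumb plate), away from the robot within 0.7 rad; z up. Hinge axis: x = -55 mm, z = 95 mm, along y.
- upper_a (a joint): Opening of frame_a's upper arm, rad: 0 = shut, teeth together, steel pin on its table (hard stop); 0.32 = sprung fully open (start, upper stop). The spring at the thumb plate takes about 1.5 to 2.5 N to start moving and 3 to 4.5 N when shut; the arm springs open by itself when let go.
- plate_a: Round brass thumb plate on the front of frame_a's upper arm, 32 mm across, 8 mm proud of the arm, the articulator's highest point. Origin: middle of its top face; z: outward normal; tips with the arm. 115 mm ahead of and 17 mm above the hinge axis (in the arm): about 147 mm above the bench when open; when shut 112 mm, and 60 mm ahead (x) of frame_a's origin.
- frame_b: To be left alone: an articulator of the same build carrying only ONE plaster cast, on its base; nothing under the upper arm. Origin: centre of the underside. The frame's x points to its front (the pin and thumb-plate end), z up.
- upper_b (a joint): Opening of frame_b's upper arm in rad, 0.32 = open (start); must stay so.
- frame_c: To be left alone: an articulator of the same build carrying NO casts. Origin: centre of the underside. The frame's x points to its front (the pin and thumb-plate end), z up.
- upper_c (a joint): Opening of frame_c's upper arm in rad, 0.32 = open (start); must stay so.
- die_1: To be left alone: loose plaster tooth die, a stub 22 mm across at the foot and 36 mm high, standing in a gap between two articulators. Origin: centre of its underside.
- die_2: To be left alone: a die like die_1, in the other gap between articulators.
- spare_cast: To be left alone: loose plaster cast with teeth, 62 x 60 x 36 mm, lying to one side of the articulators. Origin: centre of its underside.
- bowl: To be left alone: dark rubber mixing bowl, 110 mm across, 55 mm high, beyond the articulators. Origin: centre of its underside.
- spatula: To be left alone: mixing spatula 180 mm long with a wooden handle, lying to one side of the articulators. Origin: underside of its middle.
- flask: To be left alone: grey bottle 66 mm across, 190 mm high, off to the right beyond the articulators. Origin: centre of its underside.
Not all that is in view belongs to the job. Leave any purple or turquoise look-alike of the frame_a alone.

How it is judged:
By the outcome, as a careful person would: the job done as asked, in the order asked, and still so for the second after the job is handed in, with the robot touching nothing.
It also fails if it takes over 35 s, if anything falls off the work surface, if the arm or the gripper's body presses on something with over 40 N, if the wrist force passes 120 N, or if a joint passes its speed limit or range.

## Robot

A 6-joint arm with a two-finger parallel gripper is mounted at the origin on the work surface. World frame = base frame: x ahead of the robot, y to its left, z up, the work surface at z = 0. Lengths are in mm, angles in rad, forces in N, time in s.
With the tool pointing down it reaches from about 200 to 875 mm from the base axis. Payload 3.4 kg.
Tool frame: the origin (TCP) lies on the centre line of the jaws, within the pads' length; the fingertips stand r.tips_ahead ahead of it and the grasp point (between the pads) lies 8 mm behind it (r.tips_ahead is the distance from the TCP to the fingertips, in mm); z points along the fingers, y is the direction in which the jaws open and shut (so a half turn about z gives the same grasp; the last joint's range is limited). The gripper opens to 94 mm and grips with 3 to 60 N. Pads are 16 mm wide; open, the fingers measure 119 mm over their backs; the gripper's body (75 mm by 177 mm) begins 78 mm behind the grasp point.
Start: joints at [1.026, 0.276, 1.505, -0, 1.361, -0.121], TCP at [236.476, 524.159, 216.493] pointing down, gripper open.
Joint ranges: [-2.89, 2.89], [-0.75, 2.08], [0.22, 2.7], [-1.18, 4.32], [0.11, 2.71], [-2.7, 2.7]. Speed limits (rad/s): [2.57, 2.57, 3.14, 3.14, 3.14, 3.14].

## Interface

Orientations are given as [roll, pitch, yaw] about the fixed x, y, z axes, in that order (R = Rz(yaw) Ry(pitch) Rx(roll)).
In Python, from rig import r gives the robot as it stands. The module is installed in compiled form; this text tells all that it offers.
- The arm moves only by the tool send_rows, never from a script. Its argument "motion" is a list of rows, each a list of 3 entries, a list of its own where there are three numbers: the turn, a rotation vector about the tool's x, y, z in rad, then the shift along the tool's x, y, z in mm, then the closure, from -1 (fully open) to 1 (shut). In form: [[[rx, ry, rz], [dx, dy, dz], claw], ...]. A call has exactly 5 rows; each row is the pose to reach, as a shift and turn from the pose commanded when the call began, along the tool's axes at that moment; what a row does not reach only later rows make up. A row lasts 1/8 s, in which the tool goes at most 62.5 mm and 10.7 degrees, less where a joint would pass 70% of its speed; a pose out of reach is approached as far as the arm can. A call with a gripper value outside its range is refused whole. The fingers move at their own pace and stop on an object; "squeeze" is the grip in N (left out, the last holds). Time passes only in rows, so rows that repeat a pose let the fingers close, or fill a call up. It gives the time, the measured TCP pose, the force and the opening at its end, in the units of the state.
- r.get_obs(): the state, without advancing time (a new reading comes with each control period).
- r.camera(name): name is "scene" or "top"; returns the picture (400x640x3 uint8, blue, green, red); there is no depth.
- r.get_calibration(name): a dict with "camera_matrix" (3x3 intrinsics, pixels), "k1" (the pictures are not rectified: a ray, as slopes to the right and down, at radius r is drawn at 1 + k1 r^2 times it, then the intrinsics apply), "cam_to_world" (4x4, takes a point from camera to world coordinates). Camera axes: x right, y up, looking along -z (the intrinsics and any distortion apply to the point x, -y, -z); pixel columns grow to the right and rows downward; lengths in mm; the calibration is good to about 2 mm. A picture is of the moment at which its call begins. get_calibration takes no time and is no camera call.
- r.hand_in(): hands the job in, once; it reports no verdict.
The state is a dict: "time": time; "joint_positions": joint angles; "joint_vel": joint speeds; "tau": joint torques, N m; "ee_pos": TCP position; "ee_rot": TCP orientation; "wrist_force": force on the tool from outside, world axes, zero at the start; "moment": the same for the moment, N m; "opening": finger opening in mm.
Only numpy, scipy, OpenCV 4.12 (cv2) and the standard library are available. Lean on these libraries where they do the work, as an engineer would, in place of code of your own. Each camera call takes 0.05 s, during which the arm holds its last target.

## Working session

There is one attempt and no reset: what is moved stays moved. The work goes in short steps, Python scripts to look and compute and a tool call to move; the robot and the scene stay as the last step left them, time stands still between calls to the robot, and variables do not carry over. Pictures are saved under pics/ and viewed, and the job is handed in when it is done.

Besides the shell and the picture viewer there is one more tool, called after ">>>" as name(argument=value, ...), one argument or row to a line, values as JSON. send_rows: Moves the arm, as the interface text tells. Its arguments: {"type":"object","properties":{"motion":{"type":"array","items":{"type":"array"}},"squeeze":{"type":"number"}},"required":["motion"]}

```bash
mkdir -p pics
python3 - <<'E'
from rig import r
import cv2
for n in("scene","top"):
    cv2.imwrite(f"pics/{n}0.png",r.camera(n)); c=r.get_calibration(n); print(n,c)
print(r.get_obs(), r.tips_ahead)
E
```

```text
scene {'camera_matrix': array([[471.17622339,   0.        , 316.80298641],
       [  0.        , 471.17622339, 195.23814019],
       [  0.        ,   0.        ,   1.        ]]), 'k1': -0.10339095130410388, 'cam_to_world': array([[ 2.26112456e-01, -8.00068259e-01,  5.55665311e-01,
         1.14653682e+03],
       [ 9.74061800e-01,  1.90838593e-01, -1.21590468e-01,
        -1.24119301e+02],
       [-8.76171178e-03,  5.68745472e-01,  8.22466911e-01,
         1.02366104e+03],
       [ 0.00000000e+00,  0.00000000e+00,  0.00000000e+00,
         1.00000000e+00]])}
top {'camera_matrix': array([[518.26315928,   0.        , 320.45781765],
       [  0.        , 518.26315928, 197.58784355],
       [  0.        ,   0.        ,   1.        ]]), 'k1': -0.10262457785536473, 'cam_to_world': array([[ 1.21316803e-02,  9.88285508e-01, -1.52133419e-01,
         3.01500907e+02],
       [-9.99504389e-01,  1.64052408e-02,  2.68671676e-02,
         1.25610015e+01],
       [ 2.90482178e-02,  1.51732076e-01,  9.87994726e-01,
         1.50464640e+03],
       [ 0.00000000e+00,  0.00000000e+00,  0.00000000e+00,
         1.00000000e+00]])}
{'time': 0.1, 'joint_positions': array([ 1.02601996e+00,  2.76508317e-01,  1.50594776e+00, -2.44739582e-05,
        1.36071188e+00, -1.20994865e-01]), 'joint_vel': array([ 0.00155834, -0.00053041, -0.00364846, -0.00043627, -0.0003079 ,
       -0.00017872]), 'tau': array([ 1.41965975e-03, -4.05452693e+01, -2.37779599e+01,  7.02984422e-02,
        2.99733190e-02, -4.87955140e-05]), 'ee_pos': array([236.21057003, 523.72510201, 215.72802052]), 'ee_rot': array([-3.14002599e+00, -1.66385244e-04,  2.71781615e+00]), 'wrist_force': array([0.10876609, 0.50148238, 0.06427895]), 'moment': array([-0.00906609,  0.01260036, -0.00058979]), 'opening': 93.49435619271506} 11.0
```

View pics/scene0.png

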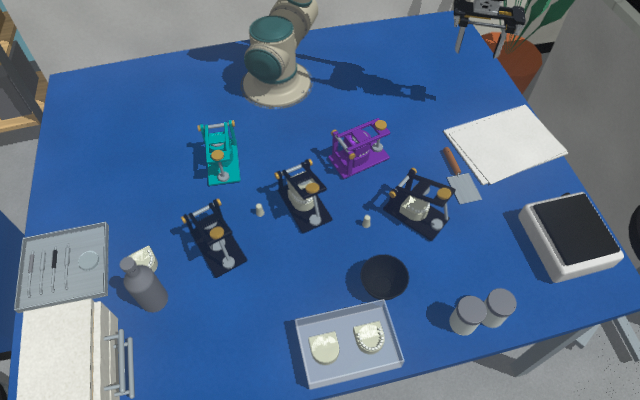

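View pics/top0.png

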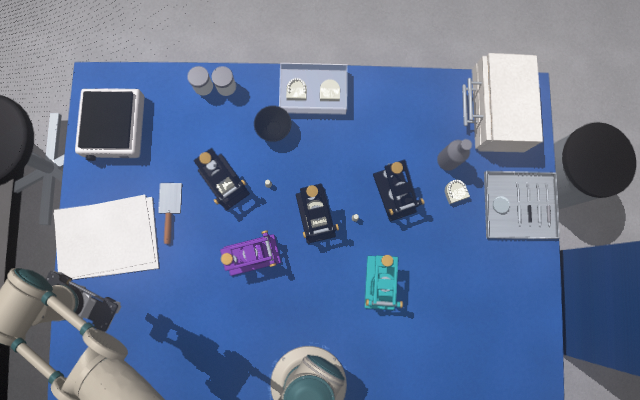

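Candidates are the three black articulators, at scene (300,195), (415,205) and (213,237) and top (315,212), (220,178) and (397,188). The purple (358,148) and turquoise (220,152) ones are look-alikes, so they're excluded. I'll crop in close on the black three.

Run:
```python
import cv2,numpy as np
s=cv2.imread("pics/scene0.png");t=cv2.imread("pics/top0.png")
f=lambda im,x,y,w=80:cv2.resize(im[y-w//2:y+w//2,x-w//2:x+w//2],(266,266),interpolation=cv2.INTER_CUBIC)
a=np.hstack([f(s,300,195),f(s,415,203),f(s,213,237)]);b=np.hstack([f(t,315,212),f(t,220,178),f(t,397,188)])
cv2.imwrite("pics/crop0.png",np.vstack([a,b]))
```

```text
(no output)
```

View pics/crop0.png

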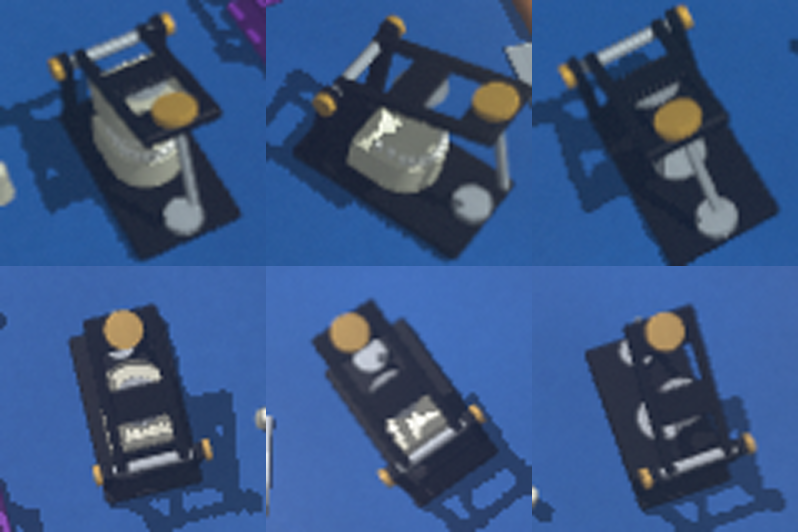

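The crop settles it. The middle articulator, at scene (300,195) and top (315,212), has plaster on the base and also filling the upper arm's windows, so it is frame_a. The one at scene (415,203) has a base cast only, and the one at (213,237) has none. Next I'll triangulate its plate and hinge caps.

```bash
cat > h.py <<'E'
import cv2,numpy as np
from rig import r
def ray(n,p):
    c=r.get_calibration(n);K=c["camera_matrix"]
    d=np.array([c["k1"],0,0,0,0.])
    u=cv2.undistortPoints(np.array([[p]],float),K,d)[0,0]
    M=c["cam_to_world"];v=M[:3,:3]@np.array([u[0],-u[1],-1]);return M[:3,3],v/np.linalg.norm(v)
def plane(n,p,z):
    o,v=ray(n,p);return o+v*(z-o[2])/v[2]
def tri(p,q):
    o1,v1=ray("scene",p);o2,v2=ray("top",q)
    s=np.linalg.lstsq(np.c_[v1,-v2],o2-o1,rcond=None)[0]
    a=o1+s[0]*v1;b=o2+s[1]*v2;return (a+b)/2,np.linalg.norm(a-b)
def brass(im,box):
    x0,y0,x1,y1=box;h=cv2.cvtColor(im,cv2.COLOR_BGR2HSV)[y0:y1,x0:x1]
    m=cv2.inRange(h,(8,110,90),(25,255,255))
    n,l,st,ce=cv2.connectedComponentsWithStats(m)
    return sorted([(int(st[i,4]),ce[i]+[x0,y0],st[i,:4].tolist()) for i in range(1,n) if st[i,4]>3],key=lambda a:-a[0])
E
python3 - <<'E'
from h import *
s=cv2.imread("pics/scene0.png");t=cv2.imread("pics/top0.png")
S=brass(s,(265,150,340,235));T=brass(t,(280,172,350,252))
print(S);print(T)
print("plate",tri(S[0][1],T[0][1]),plane("scene",S[0][1],147),plane("top",T[0][1],147))
for a in S[1:3]:
  for b in T[1:3]: print(a[1],b[1],tri(a[1],b[1]),plane("scene",a[1],95),plane("top",b[1],95))
E
```

```text
[(104, array([312.24038462, 187.5       ]), [41, 33, 13, 10]), (14, array([276.85714286, 175.14285714]), [10, 23, 4, 6]), (10, array([309.9, 161.5]), [44, 9, 3, 6])]
[(94, array([311.74468085, 190.80851064]), [27, 14, 11, 11]), (8, array([303.875, 233.875]), [23, 60, 3, 5]), (7, array([336.57142857, 225.85714286]), [56, 52, 2, 5])]
plate (array([ 5.28947682e+02, -2.32191866e-01,  1.44454462e+02]), np.float64(1.5947618462149298)) [5.30861927e+02 1.94338694e-01 1.47000000e+02] [528.38265517  -0.99198939 147.        ]
[276.85714286 175.14285714] [303.875 233.875] (array([417.44846756, -24.62283273,  65.72569288]), np.float64(86.02015207606202)) [437.319821   -69.29233467  95.        ] [417.85725525  18.17956493  95.        ]
[276.85714286 175.14285714] [336.57142857 225.85714286] (array([440.72354789, -70.03672169,  99.5640008 ]), np.float64(0.9623009257335379)) [437.319821   -69.29233467  95.        ] [441.112492   -70.78406528  95.        ]
[309.9 161.5] [303.875 233.875] (array([417.5749249 ,  18.56523824,  99.27235114]), np.float64(0.8174584547475973)) [414.27000666  19.63037764  95.        ] [417.85725525  18.17956493  95.        ]
[309.9 161.5] [336.57142857 225.85714286] (array([445.2897057 , -27.95529935, 147.84671329]), np.float64(81.56022211432477)) [414.27000666  19.63037764  95.        ] [441.112492   -70.78406528  95.        ]
```

```bash
cat >> h.py <<'E'
from scipy.spatial.transform import Rotation as Ro
def go(target,yaw,cur=None,rot=None):
    o=r.get_obs();cur=o["ee_pos"] if cur is None else np.array(cur);rot=o["ee_rot"] if rot is None else rot
    R=Ro.from_euler("xyz",rot);T=Ro.from_euler("xyz",[np.pi,0,yaw])
    print("shift",R.inv().apply(np.array(target)-cur).round(1),"turn",(R.inv()*T).as_rotvec().round(3))
E
python3 - <<'E'
from h import *
c=[236.476,524.159,216.493];ro=[np.pi,0,2.718]
go([530,0,200],3.39,c,ro)
E
```

```text
shift [-483.  -357.2   16.5] turn [ 0.     0.    -0.672]
```

>>> send_rows(
  motion=[
    [[0,0,-0.1],[-48,-36,2],1],
    [[0,0,-0.2],[-96,-72,3],1],
    [[0,0,-0.35],[-145,-107,5],1],
    [[0,0,-0.5],[-193,-143,6],1],
    [[0,0,-0.67],[-241,-178,8],1],
  ],
  squeeze=5,
)

```text
time: 0.72
ee_pos: [381.4, 265.0, 208.4]
ee_rot: [-3.142, 0.0, -2.904]
wrist_force: [1.4, 0.0, 0.1]
opening: 47.2
```

Run:
```python
from h import *
go([530,0,200],3.39);o=r.get_obs();print(o["ee_pos"],o["ee_rot"],o["opening"])
```

```text
shift [ -82.  -292.6    8.5] turn [-0.    0.   -0.01]
[381.37494168 265.03789065 208.44694715] [-3.14154218e+00  4.35181887e-05 -2.90365142e+00] 47.24588954803179
```

>>> send_rows(
  motion=[
    [[0,0,0],[-16,-58,2],1],
    [[0,0,0],[-32,-116,4],1],
    [[0,0,0],[-48,-174,5],1],
    [[0,0,0],[-65,-232,7],1],
    [[0,0,0],[-82,-290,8],1],
  ],
)

```text
time: 1.35
ee_pos: [528.1, 1.9, 200.3]
ee_rot: [3.141, -0.0, -2.909]
wrist_force: [0.3, 0.9, 0.4]
opening: 0.5
```

Run:
```python
from h import *
go([530,0,185],3.39);o=r.get_obs();print(o["ee_pos"],o["ee_rot"],o["opening"],o["wrist_force"])
for n in("scene","top"): cv2.imwrite(f"pics/{n}1.png",r.camera(n))
s=cv2.imread("pics/scene1.png");t=cv2.imread("pics/top1.png")
f=lambda im,x,y,w=100:cv2.resize(im[y-w//2:y+w//2,x-w//2:x+w//2],(400,400),interpolation=cv2.INTER_CUBIC)
cv2.imwrite("pics/crop1.png",np.hstack([f(s,310,180),f(t,313,200)]))
```

```text
shift [-1.4 -2.3 15.3] turn [ 0.001 -0.    -0.016]
[528.10486588   1.86319777 200.28779593] [ 3.14103962e+00 -1.82276776e-04 -2.90909308e+00] 0.5340376685218569 [0.26837046 0.9342274  0.44418318]
```

View pics/crop1.png

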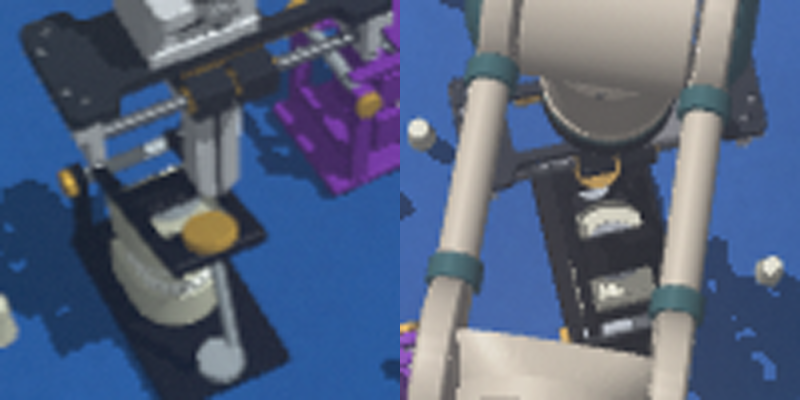

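>>> send_rows(
  motion=[
    [[0,0,0],[0,-1,8],1],
    [[0,0,0],[0,-1,16],1],
    [[0,0,0],[0,-1,24],1],
    [[0,0,0],[0,-1,32],1],
    [[0,0,0],[0,-1,32],1],
  ],
)

```text
time: 2.08
ee_pos: [527.2, 3.3, 167.9]
ee_rot: [3.141, -0.001, -2.908]
wrist_force: [-0.3, -0.0, -0.6]
opening: 0.4
```

Run:
```python
from h import *
o=r.get_obs();print(o["ee_pos"],o["ee_rot"],o["wrist_force"]);go([530,0,168],3.39)
cv2.imwrite("pics/scene2.png",r.camera("scene"))
s=cv2.imread("pics/scene2.png")
f=lambda im,x,y,w=80:cv2.resize(im[y-w//2:y+w//2,x-w//2:x+w//2],(560,560),interpolation=cv2.INTER_CUBIC)
cv2.imwrite("pics/crop2.png",f(s,310,185))
```

```text
[527.18312894   3.33513946 167.87318754] [ 3.14096834e+00 -1.34795578e-03 -2.90777223e+00] [-0.30957695 -0.01324538 -0.59852855]
shift [-2.  -3.9 -0.1] turn [ 0.001 -0.001 -0.015]
```

View pics/crop2.png

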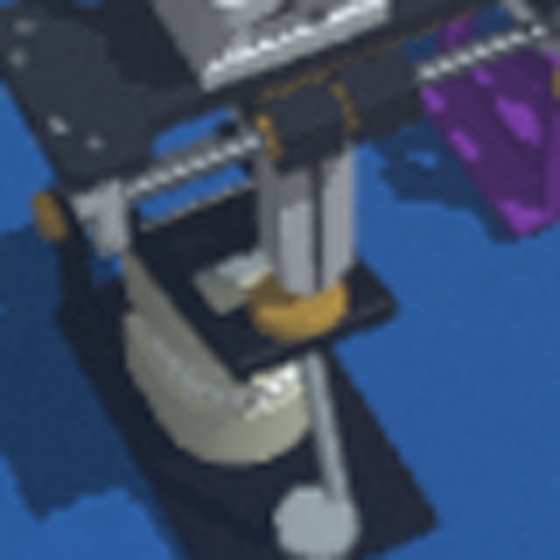

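>>> send_rows(
  motion=[
    [[0,0,0],[-2,-4,4],1],
    [[0,0,0],[-2,-4,8],1],
    [[0,0,0],[-4,-4,12],1],
    [[0,0,0],[-6,-4,16],1],
    [[0,0,0],[-7,-4,20],1],
  ],
)

```text
time: 2.75
ee_pos: [536.4, 0.2, 148.7]
ee_rot: [-3.141, 0.001, -2.909]
wrist_force: [0.7, -1.1, 3.3]
opening: 0.3
```

Run:
```python
from h import *
o=r.get_obs();print(o["ee_pos"],o["ee_rot"],o["wrist_force"]);go([540.8,2.4,123],3.39)
cv2.imwrite("pics/scene3.png",r.camera("scene"));o=r.get_obs();print(o["ee_pos"],o["wrist_force"])
s=cv2.imread("pics/scene3.png")
f=lambda im,x,y,w=80:cv2.resize(im[y-w//2:y+w//2,x-w//2:x+w//2],(560,560),interpolation=cv2.INTER_CUBIC)
cv2.imwrite("pics/crop3.png",f(s,310,185))
```

```text
[5.36404185e+02 2.39856438e-01 1.48658540e+02] [-3.14090531e+00  1.42072192e-03 -2.90867055e+00] [ 0.6587418  -1.09260195  3.2779639 ]
shift [-4.7  1.1 25.7] turn [-0.001  0.001 -0.015]
[5.36117151e+02 4.05313971e-01 1.48111777e+02] [ 1.87647968 -0.1488055   2.34909368]
```

View pics/crop3.png

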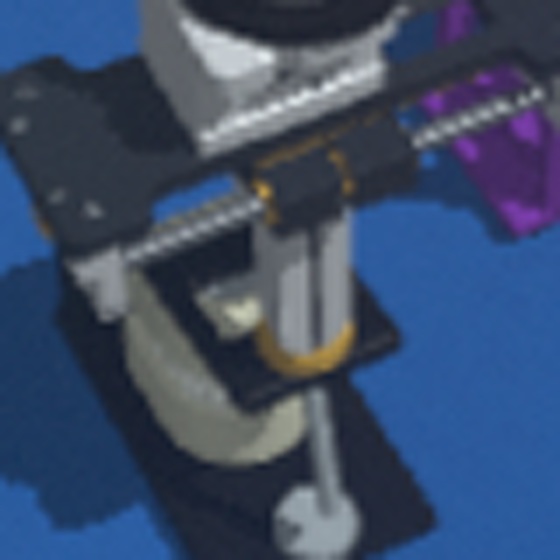

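>>> send_rows(
  motion=[
    [[0,0,0],[-1,1,4],1],
    [[0,0,0],[-2,1,8],1],
    [[0,0,0],[-3,1,12],1],
    [[0,0,0],[-4,1,16],1],
    [[0,0,0],[-4,1,20],1],
  ],
)

```text
time: 3.42
ee_pos: [540.0, 2.5, 128.6]
ee_rot: [3.142, 0.002, -2.909]
wrist_force: [2.7, -0.2, 3.9]
opening: 0.7
```

Run:
```python
from h import *
o=r.get_obs();print(o["ee_pos"],o["ee_rot"],o["wrist_force"]);go([540.8,2.4,123],3.39)
```

```text
[539.99808395   2.51619919 128.55292539] [ 3.14152415e+00  1.56818932e-03 -2.90880492e+00] [ 2.68705105 -0.17373048  3.91474772]
shift [-0.7 -0.3  5.6] turn [ 0.     0.002 -0.016]
```

>>> send_rows(
  motion=[
    [[0,0,0],[-1,0,1],1],
    [[0,0,0],[-1,0,2],1],
    [[0,0,0],[-1,0,3],1],
    [[0,0,0],[-1,0,4],1],
    [[0,0,0],[-1,0,5],1],
  ],
)

```text
time: 4.05
ee_pos: [540.5, 2.7, 123.7]
ee_rot: [3.141, 0.001, -2.909]
wrist_force: [2.6, 0.6, 3.3]
opening: 0.5
```

Run:
```python
from h import *
o=r.get_obs();print(o["ee_pos"],o["wrist_force"])
```

```text
[540.52091091   2.73418172 123.71404701] [2.58876605 0.56221435 3.32111526]
```

Force is still spring-like at 3.3 N, so the arm hasn't reached the hard stop. I'll go on in half-millimetre steps.

>>> send_rows(
  motion=[
    [[0,0,0],[0,0,0.3],1],
    [[0,0,0],[0,0,0.6],1],
    [[0,0,0],[0,0,0.9],1],
    [[0,0,0],[0,0,1.2],1],
    [[0,0,0],[0,0,1.5],1],
  ],
)

```text
time: 4.68
ee_pos: [540.7, 2.8, 123.0]
ee_rot: [-3.142, 0.001, -2.909]
wrist_force: [0.9, 0.2, 8.9]
opening: 0.3
```

Run:
```python
from h import *
for n in ("scene","top"): cv2.imwrite(f"pics/{n}4.png",r.camera(n))
o=r.get_obs();print(o["ee_pos"],o["wrist_force"],o["time"])
s=cv2.imread("pics/scene4.png")
f=lambda im,x,y,w=80:cv2.resize(im[y-w//2:y+w//2,x-w//2:x+w//2],(560,560),interpolation=cv2.INTER_CUBIC)
cv2.imwrite("pics/crop4.png",f(s,310,190))
```

```text
[540.62409555   2.75195041 123.0154523 ] [1.61750923 0.89157802 7.98233555] 4.775
```

View pics/crop4.png

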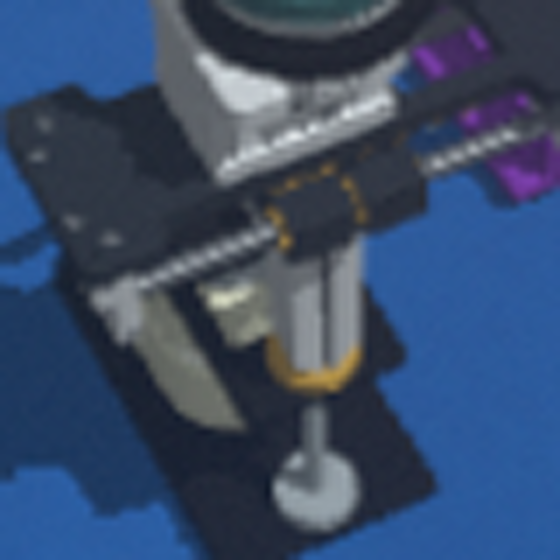

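The force jumped from 3.3 to 8 N within about 0.7 mm, at tip height 112 mm. In the picture the pin stands on its table at crop (315,485). The arm is shut, so I'll add a hair more and hold.

>>> send_rows(
  motion=[
    [[0,0,0],[0,0,0.4],1],
    [[0,0,0],[0,0,0.4],1],
    [[0,0,0],[0,0,0.4],1],
    [[0,0,0],[0,0,0.4],1],
    [[0,0,0],[0,0,0.4],1],
  ],
)

```text
time: 5.4
ee_pos: [540.7, 2.7, 123.0]
ee_rot: [-3.141, 0.002, -2.909]
wrist_force: [0.9, 0.9, 9.0]
opening: 0.5
```

>>> send_rows(
  motion=[
    [[0,0,0],[0,0,0],1],
    [[0,0,0],[0,0,0],1],
    [[0,0,0],[0,0,0],1],
    [[0,0,0],[0,0,0],1],
    [[0,0,0],[0,0,0],1],
  ],
)

```text
time: 6.02
ee_pos: [540.7, 2.8, 123.0]
ee_rot: [-3.142, 0.002, -2.909]
wrist_force: [1.0, 0.1, 10.4]
opening: 0.2
```

>>> send_rows(
  motion=[
    [[0,0,0],[0,0,0],1],
    [[0,0,0],[0,0,0],1],
    [[0,0,0],[0,0,0],1],
    [[0,0,0],[0,0,0],1],
    [[0,0,0],[0,0,0],1],
  ],
)

```text
time: 6.65
ee_pos: [540.6, 2.7, 122.9]
ee_rot: [-3.142, 0.001, -2.909]
wrist_force: [0.8, 0.8, 10.0]
opening: 0.8
```

I held it shut for almost 2 s at about 10 N. Now I'll back off along the arc.

>>> send_rows(
  motion=[
    [[0,0,0],[0,0,-4],1],
    [[0,0,0],[1,0,-9],1],
    [[0,0,0],[2,0,-14],1],
    [[0,0,0],[4,0,-19],1],
    [[0,0,0],[6,0,-25],1],
  ],
)

```text
time: 7.28
ee_pos: [533.7, 1.2, 146.8]
ee_rot: [3.141, -0.001, -2.909]
wrist_force: [-0.1, 0.8, 1.7]
opening: 0.4
```

>>> send_rows(
  motion=[
    [[0,0,0],[2,0,-5],1],
    [[0,0,0],[4,0,-11],1],
    [[0,0,0],[5,0,-18],1],
    [[0,0,0],[5,0,-30],1],
    [[0,0,0],[5,0,-60],1],
  ],
)

```text
time: 7.9
ee_pos: [528.3, 0.2, 206.3]
ee_rot: [3.14, -0.003, -2.909]
wrist_force: [1.0, -0.1, -0.4]
opening: 0.5
```

>>> send_rows(
  motion=[
    [[0,0,0],[0,30,-10],1],
    [[0,0,0],[10,80,-20],1],
    [[0,0,0],[20,135,-20],1],
    [[0,0,0],[30,190,-20],1],
    [[0,0,0],[40,245,-20],1],
  ],
)

```text
time: 8.52
ee_pos: [433.2, 230.7, 227.3]
ee_rot: [3.141, 0.001, -2.909]
wrist_force: [0.5, 0.6, -0.3]
opening: 0.7
```

Run:
```python
from h import *
print(r.get_obs()["ee_pos"],r.get_obs()["wrist_force"])
for n in("scene","top"): cv2.imwrite(f"pics/{n}5.png",r.camera(n))
s=cv2.imread("pics/scene5.png");t=cv2.imread("pics/top5.png")
S=brass(s,(265,150,340,235));T=brass(t,(280,172,350,252))
print(S);print(T);print(tri(S[0][1],T[0][1]))
```

```text
[433.23646078 230.70031786 227.31674645] [ 0.46690303  0.55019276 -0.31166499]
[(104, array([312.24038462, 187.5       ]), [41, 33, 13, 10]), (15, array([276.73333333, 175.06666667]), [10, 23, 4, 6]), (13, array([310.07692308, 161.46153846]), [44, 9, 3, 6])]
[(95, array([311.8       , 190.82105263]), [27, 14, 11, 11]), (8, array([303.875, 233.875]), [23, 60, 3, 5]), (7, array([336.57142857, 225.85714286]), [56, 52, 2, 5])]
(array([ 5.28930784e+02, -3.05676267e-01,  1.44447673e+02]), np.float64(1.745582667556998))
```

View pics/scene5.png

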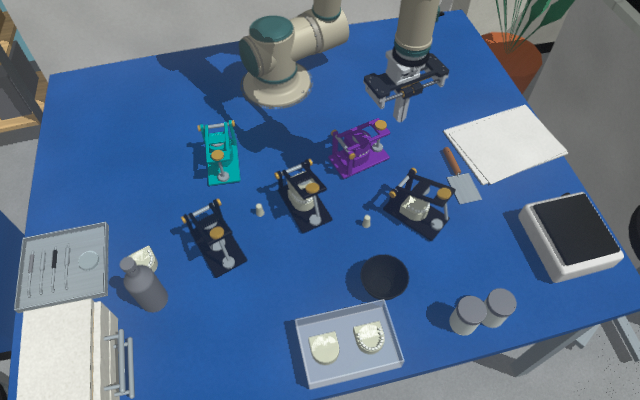

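The plate is back at scene (312.2,187.5), exactly where it started, so the arm is fully open and the frame hasn't moved. Everything else looks unchanged and the gripper is clear at (405,100). Handing in.

```bash
python3 -c "
from rig import r
print(r.hand_in())"
```

```text
the job is handed in; nothing more can be done
None
```

I checked the bite on the middle black articulator, the one carrying both casts, and handed the job in. With closed fingertips I pressed its thumb plate shut along the arc, let it spring open again and withdrew; the robot's clock read about 8.6 s at the end.

- **Shut:** The force was 3–4 N on the spring, then rose to about 10 N against the hard stop. The fingertips were then at 112 mm, the stated shut height, and the picture showed the pin on its table. I held it there for almost 2 s.
- **Open and undisturbed:** Afterwards the plate and hinge caps were back within 0.2 pixel of their starting positions in both cameras. That means the arm is fully open and the frame did not shift. The other articulators and loose items looked unmoved in the last scene picture, judged by eye, and the gripper was clear of everything.
- **Disagreement:** The two-camera height of the open plate came out at 144.5 mm against the stated 147 mm, both before and after. This is about the size of the calibration error. No check failed.

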